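# Weigh the tote of screws on the hand scale

### The job

Weigh the pine tote of screws: take the spring hand scale by its handle off its stand, hook it under the middle of the tote's dowel and raise it smoothly until the tote hangs level and just clear of the table (5 to 20 mm, never more than 35 mm), and hold it still there for at least 2 seconds so it can be read. Then lower it softly back onto the spot where it stood, unhook, and hang the scale back in the fork of its stand and let go. Move the tote only with the scale, and leave the other things on the table alone.

Things in the scene. Friction and masses are not known exactly. Their poses are not given: they have to be found in the camera images.
- scale: The hand scale, 190 g, upright. Origin: middle of the underside of its black flange (44 along x, 56 along y, 6 thick). On it stands the black handle, a block 46 along x, 22 along y, its top 54 above the origin: pinch it across its y faces. Below the flange a metal tube, 24 across, 90 long, then the steel hook. Axes: z up, x the way the hook's mouth opens.
- handle (a point): Middle of the scale's handle, 30 mm above the scale's origin: where to pinch it (across y, from above).
- hook_bowl (a point): Lowest inside point of the scale's hook, on its axis, 131 mm below the scale's origin at rest; the load hangs here. The hook is a J of 6 mm bar in the scale's x-z plane, 22 inside; underside 6 below this point. Its tip, at +x (outer edge 17 from the axis), reaches 10 above this point; over it the mouth is open to +x, free from 10 to 33 above this point.
- spring (a joint): How far the scale's spring is drawn out (m): 0 at rest, end stop at 0.085. The hook leaves rest at a load of about 0.7 N and then draws out 10 mm for every further newton (100 N/m). A pointer on the white face of the tube moves down with it.
- tote: Pine tote with fixed filling of screws, 96 along x, 146 along y; side walls 45 high, end boards (at +y and -y, 122 apart inside) 102 high; filling 31 high. Weighs 270 to 830 g, unknown. Origin: centre of the underside, so its z is the clearance over the table (top at z = 0).
- dowel (a point): Middle of the tote's handle: a wooden dowel 12 in diameter along the tote's y between the end boards, its axis 88 mm above the tote's underside.
- stand: Fixed stand, fork on top. Origin: on the table below the seat. Base 125 x 110; two posts at +x (face 49 from the origin) carry two level prongs along x, 34 apart, 14 wide, tops 165 above the table, open to the stand's -x, with lips 5 high at their ends (x = -40 to -34). The scale's flange rests on the prongs, its x along the stand's: lift it over the lips and draw it out to -x.
- seat (a point): Middle of the fork at the height of the prong tops: here the scale's origin is when hung up.
- tin: Bystander: closed round tin, 70 in diameter, 85 high. Origin: centre of underside.
- offcut: Bystander: pine offcut 90 x 38 x 38. Origin: centre of underside.
- brush: Bystander: paint brush lying on the table. Origin: its underside.
- bowl: Bystander: white bowl, 84 in diameter, 40 high. Origin: centre of underside.
Not all that is in view belongs to the job. Of the things shaped like the scale, the black one is meant.

How it is judged:
By the outcome, as a careful person would: the job done as asked, in the order asked, and still so for the second after the job is handed in, with the robot touching nothing.
It also fails if it takes over 67 s, if anything falls off the work surface, if the arm or the gripper's body presses on something with over 40 N, if the wrist force passes 120 N, or if a joint passes its speed limit or range.

### The arm

A 6-joint arm with a two-finger parallel gripper is mounted at the origin on the work surface. World frame = base frame: x ahead of the robot, y to its left, z up, the work surface at z = 0. Lengths are in m, angles in rad, forces in N, time in s.
With the tool pointing down it reaches from about 0.25 to 0.775 m from the base axis. Payload 4 kg.
Tool frame: the origin (TCP) lies midway between the tips of the shut fingers; the grasp point (between the pads) lies 19 mm behind it; z points along the fingers, y is the direction in which the jaws open and shut (so a half turn about z gives the same grasp; the last joint's range is limited). The gripper opens to 94 mm and grips with 3 to 60 N. Pads are 16 mm wide; open, the fingers measure 119 mm over their backs; the gripper's body (75 mm by 177 mm) begins 78 mm behind the grasp point.
Start: joints at [1.074, 0.087, 1.371, -0, 1.684, -0.103], TCP at [0.211, 0.508, 0.206] pointing down, gripper open.
Joint ranges: [-3.1, 3.1], [-0.76, 2.03], [0.27, 2.55], [-1.08, 4.22], [0.17, 2.65], [-2.57, 2.57]. Speed limits (rad/s): [2.79, 2.79, 3.14, 3.14, 3.14, 3.14].

### API

Orientations are given as [roll, pitch, yaw] about the fixed x, y, z axes, in that order (R = Rz(yaw) Ry(pitch) Rx(roll)).
In Python, from bench import robot, cams gives the robot as it stands.
- The arm moves only by the tool step_arm, never from a script. Its argument "plan" is a list that holds one entry, the list of rows, each a list of 5 numbers: the shift along the world's x, y, z in mm, then the turn about the world's z in rad, then the opening in per cent of the stroke, from 0 (shut) to 100 (fully open). In form: [[[tx, ty, tz, turn, fingers], ...]]. A call has 1 to 8 rows; each row is the pose to reach, as a shift and turn from the pose commanded when the call began; what a row does not reach only later rows make up. A row lasts 1/12 s, in which the tool goes at most 41.7 mm and 7.16 degrees, less where a joint would pass 70% of its speed; a pose out of reach is approached as far as the arm can. A call with a gripper value outside its range is refused whole. The fingers move at their own pace and stop on an object; the grip force is fixed at half the most. Time passes only in rows, so rows that repeat a pose let the fingers close. It gives the time, the measured TCP pose, the force and the opening at its end, in the units of the state.
- robot.get_obs(): the state, without advancing time (a new reading comes with each control period).
- cams.snapshot(name): name is "scene" or "top"; returns a dict with "frame" (480x640x3 uint8, red, green, blue), "camera_matrix" (3x3 intrinsics, pixels), "k1" (the pictures are not rectified: a ray, as slopes to the right and down, at radius r is drawn at 1 + k1 r^2 times it, then the intrinsics apply), "origin" and "attitude" of the camera in the world. Camera axes: x right, y down, z forward; pixel columns grow to the right and rows downward; lengths in m; the calibration is good to about 2 mm. A picture is of the moment at which its call begins. There is no depth.
- robot.close_job(): hands the job in, once; it reports no verdict.
The state is a dict: "time": time; "joint_positions": joint angles; "qvel": joint speeds; "joint_torque": joint torques, N m; "tool_pos": TCP position; "ee_rot": TCP orientation; "wrist_force": force on the tool from outside, world axes, zero at the start; "wrist_torque": the same for the moment, N m; "width": finger opening in m.
Only numpy, scipy, OpenCV 4.12 (cv2) and the standard library are available. Lean on these libraries where they do the work, as an engineer would, in place of code of your own. Each camera call takes 0.05 s, during which the arm holds its last target. There are 200 camera calls.

## Working session

There is one attempt and no reset: what is moved stays moved. The work goes in short steps, Python scripts to look and compute and a tool call to move; the robot and the scene stay as the last step left them, time stands still between calls to the robot, and variables do not carry over. Pictures are saved under pics/ and viewed, about 8 in all and at most 12, crops included, and the job is handed in when it is done.

Besides the shell and the picture viewer there is one more tool, called after "Request:" by a JSON object that holds its "api" and its "payload", one argument or row to a line. step_arm: Moves the arm, as the interface text tells. Its arguments: {"type":"object","properties":{"plan":{"type":"array"}},"required":["plan"]}

```bash
mkdir -p pics
cat > h.py <<'E'
import numpy as np, cv2
from bench import robot, cams
def snap(n,f=None):
    s=cams.snapshot(n)
    if f: cv2.imwrite('pics/'+f,s['frame'][:,:,::-1])
    return s
def R(s):
    a=np.array(s['attitude'])
    if a.shape==(3,3): return a
    from scipy.spatial.transform import Rotation as Q
    return (Q.from_euler('xyz',a) if a.size==3 else Q.from_quat(a)).as_matrix()
def proj(s,P):
    c=(np.atleast_2d(P)-s['origin'])@R(s)
    q=c[:,:2]/c[:,2:]; r2=(q**2).sum(1,keepdims=True); q=q*(1+s['k1']*r2)
    K=np.array(s['camera_matrix']); return q@K[:2,:2].T+K[:2,2]
def ray(s,uv):
    K=np.array(s['camera_matrix']); d=(np.atleast_2d(uv).astype(float)-K[:2,2])/[K[0,0],K[1,1]]
    q=d.copy()
    for _ in range(20): q=d/(1+s['k1']*(q**2).sum(1,keepdims=True))
    return np.c_[q,np.ones(len(q))]@R(s).T
def atz(s,uv,z):
    d=ray(s,uv); o=np.array(s['origin']); z=np.broadcast_to(z,(len(d),))
    return o+d*((z-o[2])/d[:,2])[:,None]
E
python3 - <<'E'
from h import *
for n in('scene','top'):
    s=snap(n,n+'0.png'); print(n,s['origin'],s['attitude'],s['camera_matrix'],s['k1'])
print(robot.get_obs())
E
```

```text
scene [1.40863129 0.19604492 0.72174692] [-2.14491875  0.0082585   1.82098842] [[452.52423662   0.         315.68222312]
 [  0.         452.52423662 240.1130286 ]
 [  0.           0.           1.        ]] -0.004501500402994597
top [ 0.48257218 -0.03067707  1.4850737 ] [-3.08272842 -0.01458413 -1.59305762] [[586.51254448   0.         330.81095655]
 [  0.         586.51254448 234.25453664]
 [  0.           0.           1.        ]] 0.05640570930236717
{'time': 0.1, 'joint_positions': array([ 1.07393008e+00,  8.78746019e-02,  1.37207784e+00, -5.30603609e-05,
        1.68361779e+00, -1.03141384e-01]), 'qvel': array([ 0.00026453, -0.00121989, -0.0035843 , -0.00053527,  0.00086263,
        0.00089727]), 'joint_torque': array([ 1.25537477e-03, -3.41254771e+01, -3.03300405e+01,  7.18740234e-02,
        3.05135746e-02, -9.49340847e-05]), 'tool_pos': array([0.21080189, 0.50746182, 0.20443761]), 'ee_rot': array([-3.13962016e+00, -1.51153617e-04,  2.74786172e+00]), 'wrist_force': array([ 0.14478076,  0.79560609, -0.41355408]), 'wrist_torque': array([-0.03884559, -0.00895207, -0.01583908]), 'width': 0.09413222511295934}
```

View pics/scene0.png

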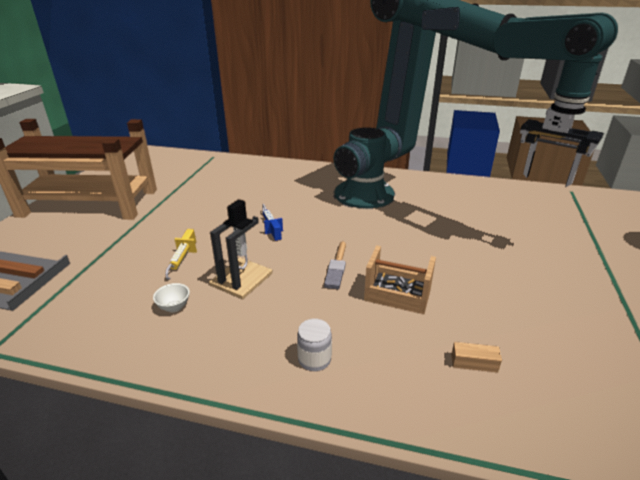

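View pics/top0.png

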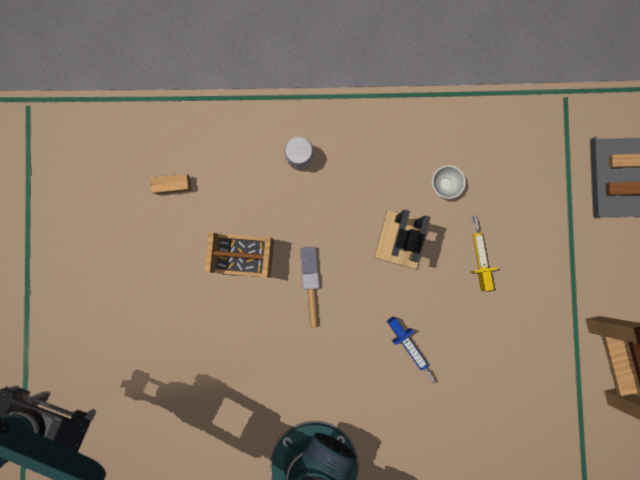

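Three things are shaped like the scale. A yellow one lies at scene (183,250) / top (484,262). A blue one lies at scene (275,228) / top (410,343). A black one hangs in the stand at scene (237,213) / top (408,238), and it fits as the black, upright one. I'll confirm it in an enlarged crop.

Run:
```python
import cv2,numpy as np
t=cv2.imread('pics/top0.png');s=cv2.imread('pics/scene0.png')
c=lambda im,x,y:cv2.resize(im[y:y+75,x:x+100],(400,300),interpolation=cv2.INTER_CUBIC)
cv2.imwrite('pics/c1.png',np.vstack([np.hstack([c(t,360,198),c(t,192,220)]),np.hstack([cv2.resize(s[195:300,190:330],(400,300),interpolation=2),c(s,350,238)])]))
```

```text
(no output)
```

View pics/c1.png

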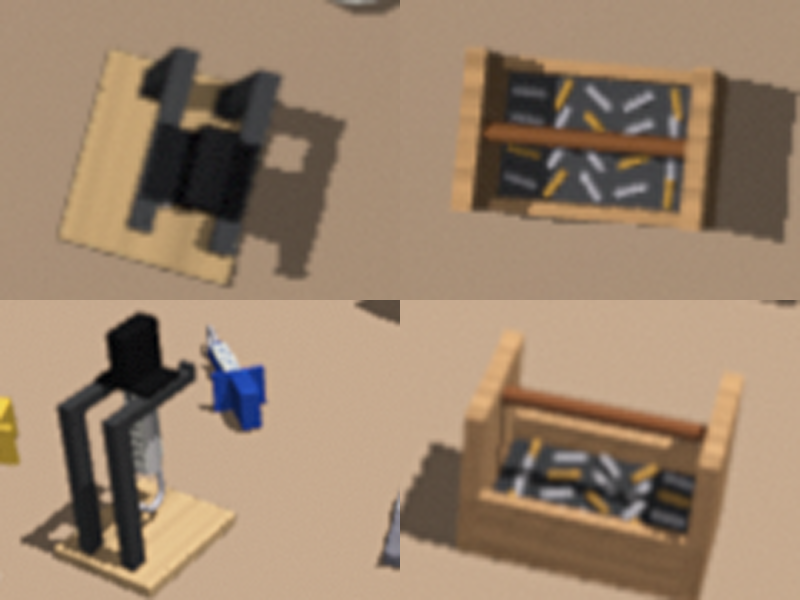

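The black scale is confirmed hanging in the stand, with posts towards image-up (+x) and the fork open towards the robot. Next I fit the stand and tote poses from corners in both views.

```bash
cat > fit.py <<'E'
from h import *
from scipy.optimize import least_squares
def world(p,L): 
    c,s=np.cos(p[2]),np.sin(p[2]); L=np.array(L,float)/1000
    return np.c_[p[0]+c*L[:,0]-s*L[:,1],p[1]+s*L[:,0]+c*L[:,1],L[:,2]]
def fit(views,p0):
    # views: list of (snap, local pts mm (nan x = free), uv)
    def res(p):
        out=[];k=3
        for s,L,uv in views:
            L=np.array(L,float)
            for i in np.where(np.isnan(L[:,0]))[0]: L[i,0]=p[k]*1000;k+=1
            out.append((proj(s,world(p,L))-uv).ravel())
        return np.concatenate(out)
    n=sum(np.isnan(np.array(v[1],float)[:,0]).sum() for v in views)
    r=least_squares(res,np.r_[p0,np.full(n,.06)],loss='soft_l1')
    return r.x,res(r.x).reshape(-1,2)
E
python3 - <<'E'
from fit import *
np.set_printoptions(precision=4,suppress=True)
T=snap('top');S=snap('scene');n=np.nan
ct=lambda a,o:np.array(a)/4+np.array(o)-.4
cs=lambda a:np.array(a)*.35+[190,195]-.3
for z in(10,):
  views=[(T,[[-40,31,168],[-40,17,168],[-40,-17,168],[-40,-31,168],[n,31,165],[n,17,165],[n,-17,165],[n,-31,165]],
   ct([[128,228],[152,232],[208,250],[234,256],[178,46],[202,52],[258,68],[282,75]],(360,198)))]
  p,r=fit(views,[.48,-.15,-.25]);print('stand top',p,'\n',r)
  views2=views+[(S,[[23,-11,219],[-23,11,219]],cs([[108,333],[160,322]]))]
  p2,r=fit(views2,p[:3]);print('both',p2,'\n',r[-2:])
p,r=fit([(T,[[48,73,102],[-48,73,102],[48,-73,102],[-48,-73,102],[0,61,90],[0,-61,90]],ct([[67,48],[55,208],[318,70],[312,230],[88,132],[285,146]],(192,220)))],[.45,.2,0])
print('tote top',p,'\n',r)
p2,r2=fit([(T,[[48,73,102],[-48,73,102],[48,-73,102],[-48,-73,102],[0,61,90],[0,-61,90]],ct([[67,48],[55,208],[318,70],[312,230],[88,132],[285,146]],(192,220))),
 (S,[[0,-61,88],[0,61,88]],ct([[108,98],[303,132]],(350,238)))],[.45,.2,0])
print('tote both',p2,'\n',r2)
# overlay check
for s,f in((T,'top'),(S,'scene')): cv2.imwrite(f'pics/{f}1.png',s['frame'][:,:,::-1])
for m,(x0,y0) in(('tin',(299,150)),('bowl',(449,183)),('brushhead',(310,265)),('brushend',(314,326)),('blue',(410,343)),('yellow',(484,262)),('offcut',(170,184))): print(m,atz(T,[x0,y0],.03)[0])
E
```

```text
stand top [ 0.5411 -0.2282 -0.2987  0.0663  0.0667  0.0667  0.0665] 
 [[-0.1532 -0.4048]
 [-0.1497  0.3012]
 [ 0.4426 -0.0521]
 [-0.0432  0.157 ]
 [-0.2635 -0.071 ]
 [-0.248  -0.067 ]
 [ 0.2408  0.0648]
 [ 0.2021  0.0546]]
both [ 0.541  -0.2276 -0.3009  0.0664  0.0669  0.0669  0.0668] 
 [[  -3.0266 -106.4048]
 [  -1.331  -108.2281]]
tote top [ 0.5212  0.1657 -0.0984] 
 [[ 0.5926 -0.0474]
 [-0.0825  0.7801]
 [-0.0502 -0.7839]
 [-1.9323 -0.0537]
 [-0.3956 -0.1513]
 [ 1.9166  0.2543]]
tote both [ 0.5213  0.1668 -0.0987] 
 [[ 0.1207 -0.1199]
 [-0.5676  0.7074]
 [-0.5201 -0.8397]
 [-2.4153 -0.1099]
 [-0.8696 -0.2219]
 [ 1.4441  0.1974]
 [-3.0695 -1.6059]
 [-0.6466 -0.0383]]
tin [0.7806 0.0211 0.03  ]
bowl [ 0.6898 -0.352   0.03  ]
brushhead [ 0.4927 -0.0006  0.03  ]
brushend [ 0.3429 -0.0075  0.03  ]
blue [ 0.2962 -0.2423  0.03  ]
yellow [ 0.4909 -0.4319  0.03  ]
offcut [0.701  0.3416 0.03  ]
```

```bash
cat > ov.py <<'E'
from fit import *
def box(x,y,z): return [[[a,b,c] for a in x for b in y for c in z]]
E_=[(0,1),(2,3),(4,5),(6,7),(0,2),(1,3),(4,6),(5,7),(0,4),(1,5),(2,6),(3,7)]
def wires(im,s,p,boxes,k,off,col):
    for b in boxes:
        P=np.array([[a,c,d] for a in b[0] for c in b[1] for d in b[2]],float)
        q=((proj(s,world(p,P))-off+.5)*k).round().astype(int)
        for i,j in E_: cv2.line(im,tuple(map(int,q[i])),tuple(map(int,q[j])),col,1,cv2.LINE_AA)
def crop(s,off,k=5):
    x,y=off; w,h=400//k,300//k
    return cv2.resize(s['frame'][y:y+h,x:x+w,::-1],(400,300),interpolation=cv2.INTER_CUBIC)
ST=[((-40,67),(17,31),(151,165)),((-40,67),(-31,-17),(151,165))]
SC=[((-23,23),(-11,11),(171,219)),((-22,22),(-28,28),(165,171))]
TO=[((-48,48),(61,73),(0,102)),((-48,48),(-73,-61),(0,102)),((-1,1),(-61,61),(88,88.1))]
E
python3 - <<'E'
from ov import *
T=snap('top');S=snap('scene')
ps=[.541,-.2279,-.2995];pt=[.5213,.1660,-.098]
rows=[]
for s,o1,o2 in((T,(372,200),(200,225)),(S,(200,192),(362,242))):
    a=crop(s,o1);wires(a,s,ps,ST,5,o1,(0,0,255));wires(a,s,ps,SC,5,o1,(0,255,255))
    b=crop(s,o2);wires(b,s,pt,TO,5,o2,(0,0,255)); rows.append(np.hstack([a,b]))
cv2.imwrite('pics/ov1.png',np.vstack(rows))
E
```

```text
(no output)
```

View pics/ov1.png

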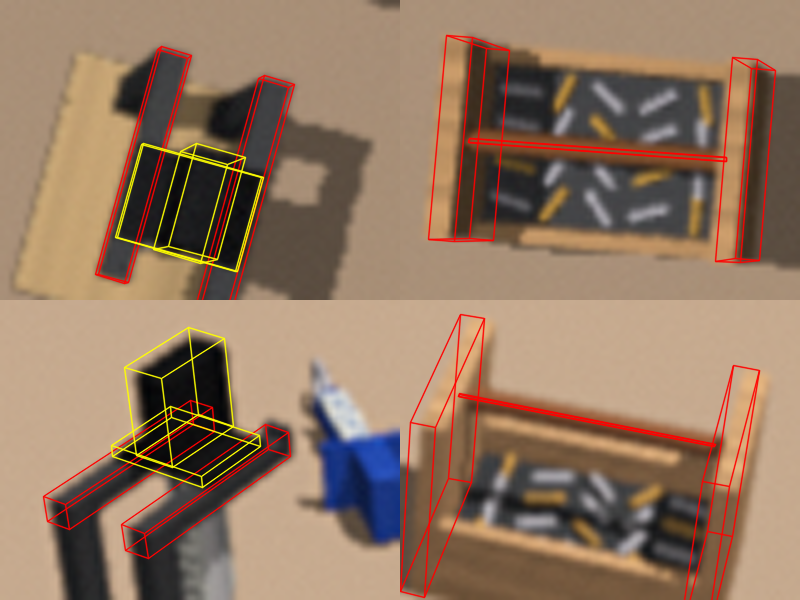

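The prong wires match in both views. The handle and tote wires are off by 2–3 px in the scene view, so I'll look once more, brightened and without wires.

Run:
```python
from ov import *
T=snap('top');S=snap('scene')
def c(s,x,y,w,h,g):
    im=cv2.resize(s['frame'][y:y+h,x:x+w,::-1],(400,300),interpolation=cv2.INTER_NEAREST)
    return (255*(im/255.)**g).astype(np.uint8)
cv2.imwrite('pics/c2.png',np.vstack([np.hstack([c(T,385,205,60,45,.4),c(T,200,225,80,60,.7)]),np.hstack([c(S,215,195,48,36,.4),c(S,362,242,80,60,.7)])]))
```

```text
(no output)
```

View pics/c2.png

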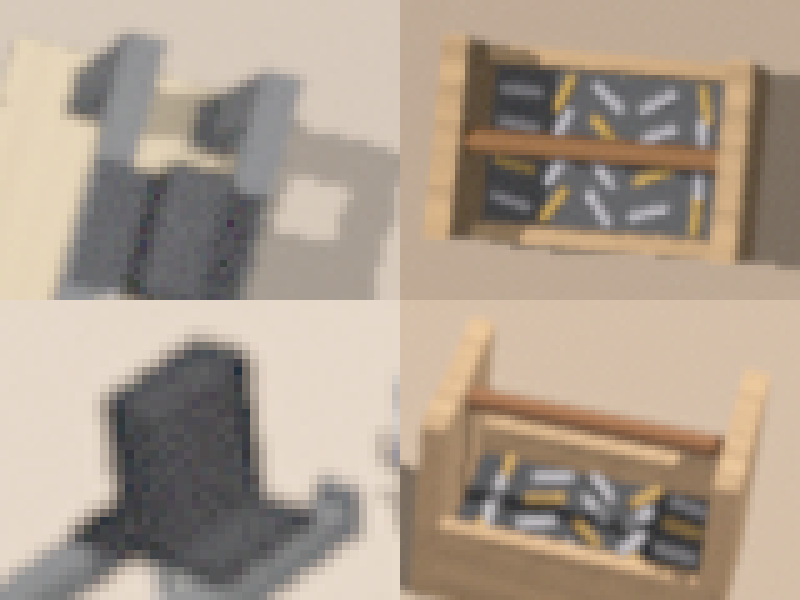

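Run:
```python
from ov import *
np.set_printoptions(precision=4,suppress=True)
T=snap('top');S=snap('scene')
f=lambda a,k,o:np.array(a,float)/k+o-.5
tt=(T,[[48,73,102],[-48,73,102],[48,61,102],[-48,61,102],[48,-61,102],[-48,-61,102],[48,-73,102],[-48,-73,102],[0,61,92]],
 f([[43,38],[27,236],[68,40],[53,238],[325,62],[312,260],[352,66],[337,262],[68,140]],5,(200,225)))
ss=(S,[[-48,-73,102],[-48,-61,102],[48,-73,102],[48,-61,102],[-48,61,102],[-48,73,102],[0,-61,88],[0,61,88]],
 f([[66,22],[94,25],[22,118],[50,130],[342,72],[370,78],[70,100],[322,143]],5,(362,242)))
for v in([tt],[ss],[tt,ss]):
  p,r=fit(v,[.52,.168,-.1]);print('tote',p,np.abs(r).max(0),r.std())
a=(T,[[22,28,171],[22,-28,171],[-22,28,171],[23,11,219],[23,-11,219]],f([[92,160],[268,195],[68,285],[163,168],[230,178]],20/3,(385,205)))
b=(S,[[22,-28,168],[-22,28,171],[22,28,168],[23,-11,217],[-23,11,217]],f([[80,230],[320,215],[210,280],[108,100],[250,50]],25/3,(215,195)))
for v in([a],[b],[a,b]):
  p,r=fit(v,[.541,-.228,-.3]);print('scale',p,'\n',r)
```

```text
tote [ 0.5208  0.1673 -0.0998] [0.7729 1.1493] 0.5622950278044986
tote [ 0.5237  0.1712 -0.0957] [0.8155 1.7592] 0.7431807031674688
tote [ 0.5212  0.169  -0.1029] [1.7057 1.5045] 0.6788763532149513
scale [ 0.5406 -0.2263 -0.2405] 
 [[ 0.3762  0.2903]
 [-1.653   0.4451]
 [-0.1361  0.6395]
 [ 0.3817 -1.1673]
 [ 0.2686 -0.4644]]
scale [ 0.5436 -0.2228 -0.3655] 
 [[-0.738  -0.2241]
 [ 0.0014 -0.4613]
 [ 0.7272  0.6426]
 [-1.6832 -0.4394]
 [ 1.7191  0.4086]]
scale [ 0.541  -0.2253 -0.2681] 
 [[ 0.274  -0.1459]
 [-1.9084  0.6759]
 [-0.7653  0.0769]
 [ 0.2394 -1.407 ]
 [ 0.0639 -0.4323]
 [-1.3612 -0.1686]
 [-0.5636 -1.8432]
 [ 1.6067 -0.3267]
 [-1.8146 -0.6646]
 [ 0.7008 -0.629 ]]
```

Both fits agree to about 3 mm: the scale is at (0.541, -0.227) with yaw -0.30, and the tote at (0.521, 0.169) with yaw -0.10. Now I move above the scale handle.

Request:
{"api": "step_arm", "payload": {
  "plan": [
    [[10,-24,40,0.03,100],[24,-54,70,0.06,100],[38,-86,90,0.093,100],[54,-120,90,0.093,100],[70,-155,90,0.093,100],[86,-190,90,0.093,100],[102,-227,90,0.093,100],[118,-263,90,0.093,100]]
  ]
}}

```text
time: 1.17
tool_pos: [0.3293, 0.2432, 0.2959]
ee_rot: [3.141, 0.001, 2.841]
wrist_force: [0.1, 1.3, 0.7]
width: 0.0941
```

Request:
{"api": "step_arm", "payload": {
  "plan": [
    [[16,-36,0,0,100],[32,-72,0,0,100],[48,-108,0,0,100],[64,-144,0,0,100],[80,-180,0,0,100],[96,-216,0,0,100],[112,-252,0,0,100],[126,-283,0,0,100]]
  ]
}}

```text
time: 1.83
tool_pos: [0.4555, -0.0406, 0.2957]
ee_rot: [-3.142, 0.001, 2.839]
wrist_force: [0.8, 0.1, 0.6]
width: 0.0939
```

Request:
{"api": "step_arm", "payload": {
  "plan": [
    [[16,-36,0,0,100],[32,-72,0,0,100],[48,-108,0,0,100],[64,-140,0,0,100],[76,-165,0,0,100],[83,-180,0,0,100],[86,-189,0,0,100],[86,-189,0,0,100]]
  ]
}}

```text
time: 2.5
tool_pos: [0.5412, -0.2287, 0.2945]
ee_rot: [3.142, -0.002, 2.839]
wrist_force: [0.1, 0.5, 0.4]
width: 0.0937
```

Request:
{"api": "step_arm", "payload": {
  "plan": [
    [[0,0,-35,0,100],[0,0,-70,0,100],[0,0,-95,0,100],[0,0,-112,0,100],[0,0,-118,0,100],[0,0,-118,0,60],[0,0,-118,0,45],[0,0,-118,0,35]]
  ]
}}

```text
time: 3.17
tool_pos: [0.542, -0.2271, 0.18]
ee_rot: [-3.141, 0.004, 2.841]
wrist_force: [0.0, -0.1, -0.0]
width: 0.0778
```

Run:
```python
from ov import *
T=snap('top');S=snap('scene')
def c(s,x,y,w,h,g):
    im=cv2.resize(s['frame'][y:y+h,x:x+w,::-1],(400,300),interpolation=cv2.INTER_CUBIC)
    return (255*(im/255.)**g).astype(np.uint8)
cv2.imwrite('pics/c3.png',np.hstack([c(T,370,200,80,60,.5),c(S,205,170,72,54,.5)]))
print(robot.get_obs()['wrist_force'],robot.get_obs()['width'])
```

```text
[-0.42704436 -0.32015052  0.60678542] 0.0689918921661465
```

View pics/c3.png

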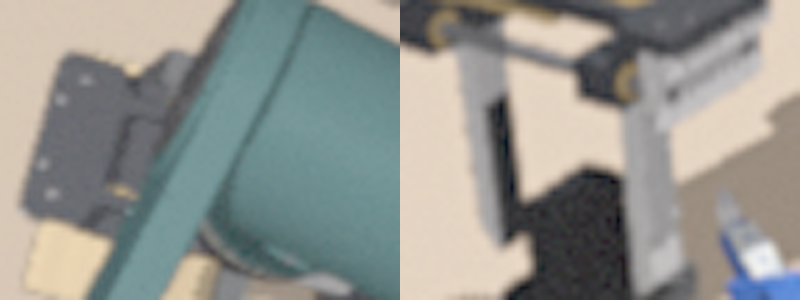

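The picture shows the fingers straddling the black handle at crop (585,230), so I close on it.

Request:
{"api": "step_arm", "payload": {
  "plan": [
    [[0,0,0,0,30],[0,0,0,0,24],[0,0,0,0,15],[0,0,0,0,5],[0,0,0,0,0],[0,0,0,0,0],[0,0,0,0,0],[0,0,0,0,0]]
  ]
}}

```text
time: 3.93
tool_pos: [0.541, -0.227, 0.1774]
ee_rot: [3.141, -0.0, 2.841]
wrist_force: [0.4, 0.9, -0.4]
width: 0.0215
```

Request:
{"api": "step_arm", "payload": {
  "plan": [
    [[0,0,3,0,0],[0,0,7,0,0],[0,0,11,0,0],[0,0,14,0,0],[0,0,15,0,0],[0,0,15,0,0],[0,0,15,0,0],[0,0,15,0,0]]
  ]
}}

```text
time: 4.6
tool_pos: [0.5409, -0.227, 0.1923]
ee_rot: [3.141, -0.0, 2.841]
wrist_force: [0.7, -0.5, -1.4]
width: 0.0217
```

Request:
{"api": "step_arm", "payload": {
  "plan": [
    [[-10,3,0,0,0],[-26,8,0,0,0],[-44,14,0,0,0],[-62,19,0,0,0],[-81,25,0,0,0],[-100,31,0,0,0],[-117,36,0,0,0],[-124,38,0,0,0]]
  ]
}}

```text
time: 5.27
tool_pos: [0.4153, -0.1884, 0.1926]
ee_rot: [-3.142, -0.001, 2.841]
wrist_force: [-0.1, 0.7, -1.7]
width: 0.0219
```

Run:
```python
from ov import *
S=snap('scene')
print(robot.get_obs()['wrist_force'],robot.get_obs()['tool_pos'])
q=proj(S,[[.417,-.19,.18],[.417,-.19,.049]]);print(q)
x,y=(q.mean(0)-[60,45]).astype(int)
im=cv2.resize(S['frame'][y:y+90,x:x+120,::-1],(800,600),interpolation=cv2.INTER_CUBIC)
cv2.imwrite('pics/c4.png',im);print(x,y)
```

```text
[-1.32665258  0.78401127 -1.1179637 ] [ 0.41521561 -0.18842631  0.19277864]
[[268.19314409 194.95871035]
 [271.27815088 237.24602065]]
209 171
```

View pics/c4.png

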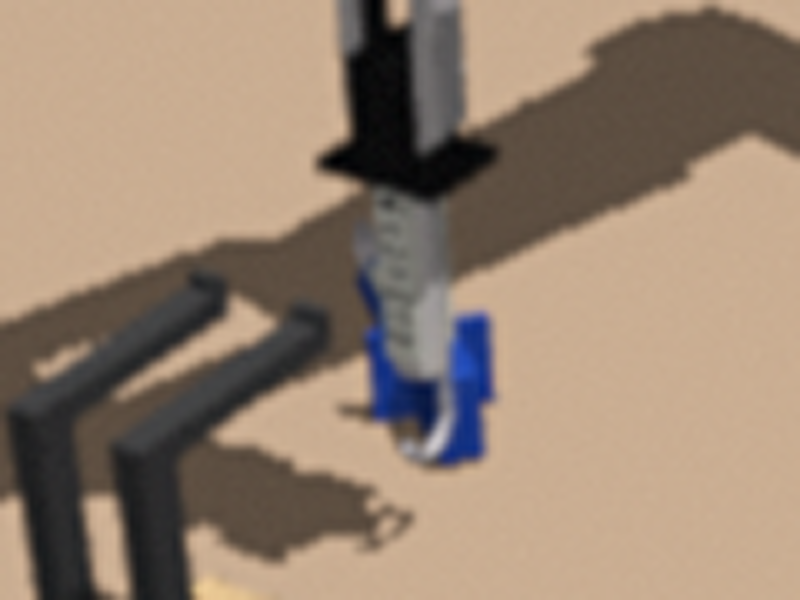

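The scale is held upright, with flange at crop (407,165), hook bowl at (425,445) and the hook clear of the fork. Predicted pixels agree within about 1.5 px. I carry it to the robot side of the tote.

Request:
{"api": "step_arm", "payload": {
  "plan": [
    [[0,3,12,0,0],[1,10,32,0.03,0],[3,22,56,0.06,0],[6,42,76,0.09,0],[9,70,87,0.12,0],[12,102,90,0.15,0],[15,136,90,0.18,0],[17,170,90,0.2,0]]
  ]
}}

```text
time: 5.98
tool_pos: [0.4356, -0.0177, 0.2842]
ee_rot: [3.141, 0.003, 3.042]
wrist_force: [0.4, -0.3, -1.3]
width: 0.0217
```

Request:
{"api": "step_arm", "payload": {
  "plan": [
    [[3,34,0,0,0],[5,68,0,0,0],[8,102,0,0,0],[11,134,0,0,0],[13,160,0,0,0],[15,180,0,0,0],[17,191,0,0,0],[17,194,0,0,0]]
  ]
}}

```text
time: 6.65
tool_pos: [0.4519, 0.1769, 0.2827]
ee_rot: [3.141, 0.0, 3.044]
wrist_force: [0.1, 0.3, -2.9]
width: 0.0219
```

Request:
{"api": "step_arm", "payload": {
  "plan": [
    [[0,0,-8,0,0],[0,0,-24,0,0],[0,0,-42,0,0],[0,0,-57,0,0],[0,0,-67,0,0],[0,0,-73,0,0],[0,0,-73,0,0],[0,0,-73,0,0]]
  ]
}}

```text
time: 7.32
tool_pos: [0.4513, 0.1744, 0.2098]
ee_rot: [3.142, 0.0, 3.04]
wrist_force: [0.8, 0.5, -1.2]
width: 0.022
```

Run:
```python
from ov import *
T=snap('top');S=snap('scene')
o=robot.get_obs();print(o['tool_pos'],o['ee_rot'],o['wrist_force'])
p=o['tool_pos'];oz=p[2]-.0124
b=np.array([[p[0],p[1],oz-.131],[p[0],p[1],oz],[.521,.168,.088]]);q=proj(S,b);print(q)
x,y=360,215
im=cv2.resize(S['frame'][y:y+75,x:x+100,::-1],(800,600),interpolation=cv2.INTER_CUBIC)
for a in q: cv2.circle(im,tuple(int(v) for v in (a-[x,y]+.5)*8),4,(0,0,255),1)
cv2.imwrite('pics/c5.png',im)
```

```text
[0.45169471 0.17479864 0.21073884] [3.14084155e+00 2.12493176e-03 3.04034744e+00] [-0.30055153  0.52020647 -1.97680789]
[[403.8928555  256.65451033]
 [409.31656369 211.08318609]
 [399.23413534 265.43380432]]
```

View pics/c5.png

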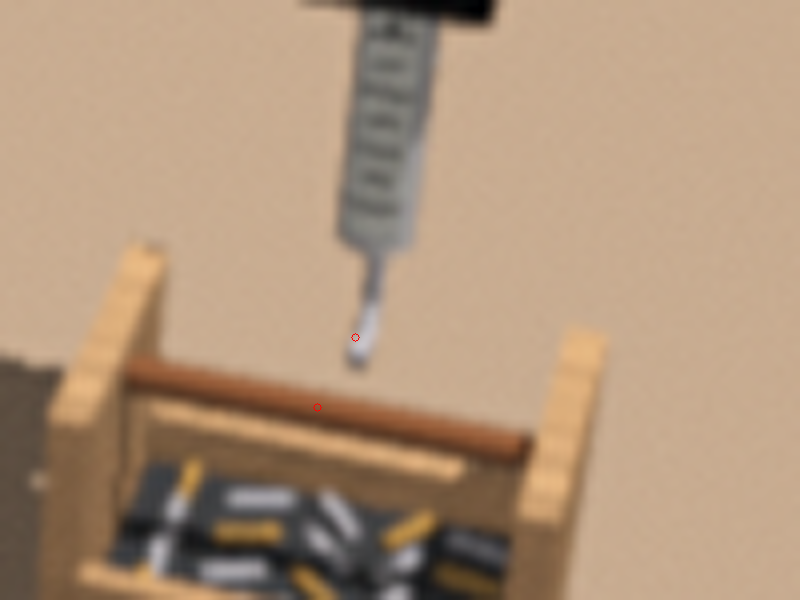

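Dowel middle at crop (328,407), hook at (360,345); the predictions match within 1–2 mm. With y set to 0.169, I move the hook in under the dowel.

Request:
{"api": "step_arm", "payload": {
  "plan": [
    [[6,0,0,0,0],[16,-1,0,0,0],[28,-2,0,0,0],[40,-3,0,0,0],[52,-4,0,0,0],[62,-5,0,0,0],[68,-6,0,0,0],[70,-6,0,0,0]]
  ]
}}

```text
time: 8.08
tool_pos: [0.5223, 0.1685, 0.2089]
ee_rot: [-3.141, -0.001, 3.04]
wrist_force: [0.8, -0.1, -2.3]
width: 0.0219
```

Run:
```python
from ov import *
S=snap('scene');T=snap('top')
o=robot.get_obs();print(o['tool_pos'],o['ee_rot'],o['wrist_force'],o['width'])
x,y=360,215
im=cv2.resize(S['frame'][y:y+75,x:x+100,::-1],(800,600),interpolation=cv2.INTER_CUBIC)
cv2.imwrite('pics/c6.png',im)
```

```text
[0.52137312 0.16881332 0.20912958] [-3.14148513e+00 -8.97029216e-04  3.04046064e+00] [-0.51521944  0.24752575 -1.47549311] 0.022059881802531205
```

View pics/c6.png

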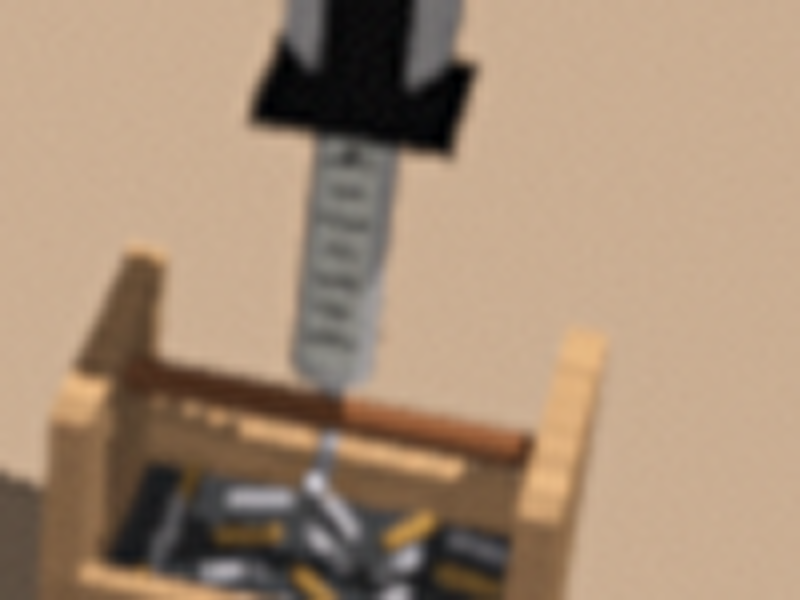

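The hook passes under the dowel at crop (332,410), close to its middle (328,407). Now I raise smoothly and track the tote's end boards in the scene camera.

```bash
cat > trk.py <<'E'
from ov import *
import os,sys
S=snap('scene')
if not os.path.exists('ref.npy'): np.save('ref.npy',S['frame'])
ref=np.load('ref.npy')
g=lambda f:cv2.cvtColor(f,cv2.COLOR_RGB2GRAY).astype(np.float32)
A,B=g(ref),g(S['frame'])
k=1000*np.diff(proj(S,[[.521,.168,.05],[.521,.168,.051]]),axis=0)[0];
for n,(x,y,w,h) in dict(L=(364,268,14,30),R=(424,255,16,36),rightrim=(430,252,10,12)).items():
    t=A[y:y+h,x:x+w]; m=12
    r=cv2.matchTemplate(cv2.resize(B[y-25:y+h+m,x-m:x+w+m],None,fx=8,fy=8,interpolation=2),cv2.resize(t,None,fx=8,fy=8,interpolation=2),cv2.TM_CCOEFF_NORMED)
    _,v,_,l=cv2.minMaxLoc(r); d=np.array(l)/8-[m,25]
    print(n,'px',d,'-> dz mm %.1f'%(d[1]/k[1]*1000),'score %.3f'%v)
o=robot.get_obs();print(o['time'],o['tool_pos'],o['wrist_force'],o['wrist_torque'],'ry',o['ee_rot'])
E
python3 trk.py
```

```text
L px [0. 0.] -> dz mm -0.0 score 0.999
R px [0. 0.] -> dz mm -0.0 score 1.000
rightrim px [0. 0.] -> dz mm -0.0 score 0.999
8.2333 [0.52100971 0.16890275 0.20931072] [-0.64830943 -0.47814601 -1.76146124] [-0.00566103 -0.00919975 -0.00557223] ry [-3.14158824e+00 -7.42149782e-04  3.04073629e+00]
```

Request:
{"api": "step_arm", "payload": {
  "plan": [
    [[0,0,1,0,0],[0,0,4,0,0],[0,0,8,0,0],[0,0,12,0,0],[0,0,15,0,0],[0,0,17,0,0],[0,0,19,0,0],[0,0,21,0,0]]
  ]
}}

```text
time: 8.9
tool_pos: [0.521, 0.169, 0.2305]
ee_rot: [3.141, -0.0, 3.041]
wrist_force: [0.1, 0.7, -4.2]
width: 0.0221
```

Request:
{"api": "step_arm", "payload": {
  "plan": [
    [[0,0,2,0,0],[0,0,4,0,0],[0,0,6,0,0],[0,0,8,0,0],[0,0,10,0,0],[0,0,12,0,0],[0,0,14,0,0],[0,0,15,0,0]]
  ]
}}

```text
time: 9.57
tool_pos: [0.521, 0.169, 0.2456]
ee_rot: [3.141, -0.0, 3.041]
wrist_force: [-0.4, 1.1, -3.9]
width: 0.0218
```

```bash
python3 trk.py
```

```text
L px [-0.125 -0.125] -> dz mm 0.4 score 0.987
R px [0. 0.] -> dz mm -0.0 score 0.999
rightrim px [0. 0.] -> dz mm -0.0 score 0.986
9.6167 [0.52106316 0.16891774 0.24577961] [-0.19380994  0.73265842 -4.66130216] [ 0.11045733 -0.07211436 -0.02856079] ry [3.14144833e+00 5.65726662e-05 3.04073862e+00]
```

Force rose at first contact, so the hook is engaged. I continue in 16 mm calls.

Request:
{"api": "step_arm", "payload": {
  "plan": [
    [[0,0,2,0,0],[0,0,4,0,0],[0,0,6,0,0],[0,0,8,0,0],[0,0,10,0,0],[0,0,12,0,0],[0,0,13,0,0],[0,0,14,0,0]]
  ]
}}

```text
time: 10.28
tool_pos: [0.5209, 0.1689, 0.2595]
ee_rot: [-3.142, -0.0, 3.041]
wrist_force: [0.1, -0.1, -6.4]
width: 0.0217
```

```bash
python3 trk.py
```

```text
L px [ 0.125 -0.125] -> dz mm 0.4 score 0.969
R px [0. 0.] -> dz mm -0.0 score 0.999
rightrim px [0. 0.] -> dz mm -0.0 score 0.987
10.3333 [0.52095531 0.16889319 0.2596288 ] [-0.39339116  0.16071025 -5.24755002] [0.10864991 0.0428622  0.02861856] ry [ 3.14157603e+00 -2.35971540e-04  3.04077241e+00]
```

Request:
{"api": "step_arm", "payload": {
  "plan": [
    [[0,0,2,0,0],[0,0,4,0,0],[0,0,6,0,0],[0,0,8,0,0],[0,0,10,0,0],[0,0,12,0,0],[0,0,13,0,0],[0,0,14,0,0]]
  ]
}}

```text
time: 11.0
tool_pos: [0.521, 0.1688, 0.2735]
ee_rot: [-3.141, -0.0, 3.041]
wrist_force: [0.5, 0.2, -7.9]
width: 0.0218
```

```bash
python3 trk.py
```

```text
L px [ 0.    -0.125] -> dz mm 0.4 score 0.942
R px [-0.125  0.   ] -> dz mm -0.0 score 0.998
rightrim px [ 0.    -0.125] -> dz mm 0.4 score 0.971
11.05 [0.52104665 0.16884508 0.27364034] [-0.41511975 -0.14584117 -7.85518713] [ 0.05118807  0.0437344  -0.02522177] ry [-3.14149366e+00 -9.95104098e-06  3.04073342e+00]
```

Request:
{"api": "step_arm", "payload": {
  "plan": [
    [[0,0,2,0,0],[0,0,4,0,0],[0,0,6,0,0],[0,0,8,0,0],[0,0,10,0,0],[0,0,11,0,0],[0,0,12,0,0],[0,0,12,0,0]]
  ]
}}

```text
time: 11.72
tool_pos: [0.5211, 0.1689, 0.2858]
ee_rot: [3.141, 0.0, 3.041]
wrist_force: [-0.4, 0.0, -8.1]
width: 0.0216
```

```bash
python3 trk.py
```

```text
L px [ 0.5  -3.75] -> dz mm 11.4 score 0.895
R px [ 0.625 -3.875] -> dz mm 11.8 score 0.995
rightrim px [ 0.75 -4.25] -> dz mm 12.9 score 0.966
11.7667 [0.52108681 0.16891987 0.28563183] [ 0.35882033 -0.22090905 -7.95477076] [0.03007866 0.00319087 0.04125371] ry [3.14145751e+00 2.20677949e-04 3.04075040e+00]
```

The tote is up about 11.5 mm and level. I hold still.

Request:
{"api": "step_arm", "payload": {
  "plan": [
    [[0,0,0,0,0],[0,0,0,0,0],[0,0,0,0,0],[0,0,0,0,0],[0,0,0,0,0],[0,0,0,0,0],[0,0,0,0,0],[0,0,0,0,0]]
  ]
}}

```text
time: 12.43
tool_pos: [0.521, 0.1689, 0.2855]
ee_rot: [3.142, -0.0, 3.041]
wrist_force: [0.2, -0.5, -6.9]
width: 0.0216
```

```bash
python3 trk.py
python3 - <<'E'
from h import *
f=snap('scene')['frame'][190:310,340:460,::-1]
a=cv2.resize(f,(600,600),interpolation=cv2.INTER_CUBIC);cv2.imwrite('pics/c7.png',a)
E
```

```text
L px [ 0.5   -3.375] -> dz mm 10.3 score 0.893
R px [ 0.5 -3.5] -> dz mm 10.6 score 0.996
rightrim px [ 0.75  -3.875] -> dz mm 11.8 score 0.970
12.4833 [0.52103398 0.16890942 0.28548213] [ 0.20281833 -0.21075362 -7.44270002] [0.02969418 0.01982819 0.02829776] ry [ 3.14150486e+00 -2.99207013e-05  3.04076841e+00]
```

View pics/c7.png

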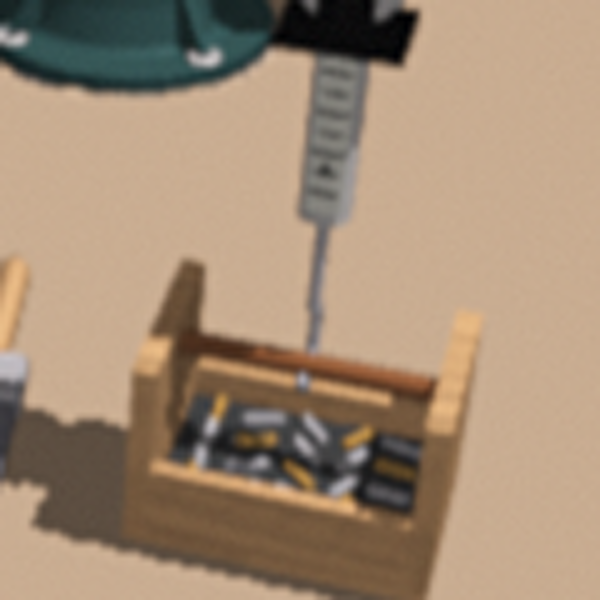

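The tote hangs level on the hook at crop (312,365), with its pointer down-scale and its shadow detached. I hold well over 2 s more.

Request:
{"api": "step_arm", "payload": {
  "plan": [
    [[0,0,0,0,0],[0,0,0,0,0],[0,0,0,0,0],[0,0,0,0,0],[0,0,0,0,0],[0,0,0,0,0],[0,0,0,0,0],[0,0,0,0,0]]
  ]
}}

```text
time: 13.2
tool_pos: [0.521, 0.1689, 0.2855]
ee_rot: [3.142, -0.0, 3.041]
wrist_force: [0.1, -0.6, -6.9]
width: 0.0218
```

Request:
{"api": "step_arm", "payload": {
  "plan": [
    [[0,0,0,0,0],[0,0,0,0,0],[0,0,0,0,0],[0,0,0,0,0],[0,0,0,0,0],[0,0,0,0,0],[0,0,0,0,0],[0,0,0,0,0]]
  ]
}}

```text
time: 13.87
tool_pos: [0.521, 0.1689, 0.2855]
ee_rot: [3.142, -0.0, 3.041]
wrist_force: [-0.1, 0.4, -7.7]
width: 0.0217
```

Request:
{"api": "step_arm", "payload": {
  "plan": [
    [[0,0,0,0,0],[0,0,0,0,0],[0,0,0,0,0],[0,0,0,0,0],[0,0,0,0,0],[0,0,0,0,0],[0,0,0,0,0],[0,0,0,0,0]]
  ]
}}

```text
time: 14.53
tool_pos: [0.521, 0.1689, 0.2855]
ee_rot: [3.142, 0.0, 3.041]
wrist_force: [-0.6, 0.4, -7.7]
width: 0.0215
```

Request:
{"api": "step_arm", "payload": {
  "plan": [
    [[0,0,0,0,0],[0,0,0,0,0],[0,0,0,0,0],[0,0,0,0,0],[0,0,0,0,0],[0,0,0,0,0],[0,0,0,0,0],[0,0,0,0,0]]
  ]
}}

```text
time: 15.2
tool_pos: [0.5211, 0.1689, 0.2855]
ee_rot: [3.141, 0.0, 3.041]
wrist_force: [0.1, -0.2, -7.4]
width: 0.0218
```

```bash
python3 trk.py
python3 - <<'E'
from h import *
S=snap('scene');print(np.diff(proj(S,[[.521,.168,.05],[.521,.168,.061],[.526,.168,.061],[.526,.173,.061]]),axis=0))
E
```

```text
L px [ 0.5   -3.375] -> dz mm 10.3 score 0.895
R px [ 0.625 -3.625] -> dz mm 11.0 score 0.996
rightrim px [ 0.75 -4.  ] -> dz mm 12.2 score 0.969
15.25 [0.52106264 0.16893057 0.28549458] [-0.30365888  0.64672062 -7.15077414] [ 0.04651167 -0.01185817 -0.01150552] ry [3.14146569e+00 3.09918214e-05 3.04080344e+00]
[[ 0.4141668  -3.63862331]
 [-0.20797724  1.23309626]
 [ 2.10799697  0.30210505]]
```

It held steady for over 3 s at about 11 mm, with roughly 5.6 N net (about 570 g). I lower softly.

Request:
{"api": "step_arm", "payload": {
  "plan": [
    [[0,0,-1,0,0],[0,0,-2,0,0],[0,0,-4,0,0],[0,0,-5,0,0],[0,0,-7,0,0],[0,0,-8,0,0],[0,0,-9,0,0],[0,0,-10,0,0]]
  ]
}}

```text
time: 15.97
tool_pos: [0.521, 0.1689, 0.2753]
ee_rot: [3.142, -0.0, 3.041]
wrist_force: [-0.5, 0.6, -7.9]
width: 0.0222
```

Request:
{"api": "step_arm", "payload": {
  "plan": [
    [[0,0,-1,0,0],[0,0,-2,0,0],[0,0,-3,0,0],[0,0,-4,0,0],[0,0,-6,0,0],[0,0,-8,0,0],[0,0,-10,0,0],[0,0,-12,0,0]]
  ]
}}

```text
time: 16.63
tool_pos: [0.5209, 0.1689, 0.2633]
ee_rot: [3.141, -0.0, 3.041]
wrist_force: [-0.4, 0.6, -6.5]
width: 0.0222
```

```bash
python3 trk.py
```

```text
L px [ 0.125 -0.25 ] -> dz mm 0.8 score 0.957
R px [ 0.    -0.125] -> dz mm 0.4 score 0.997
rightrim px [ 0.  -0.5] -> dz mm 1.5 score 0.976
16.6833 [0.5207681  0.16894504 0.26287331] [-1.15573351  0.32000654 -5.91448327] [ 0.14923136  0.31028553 -0.0479371 ] ry [-3.14157201e+00 -9.80766022e-04  3.04086172e+00]
```

Request:
{"api": "step_arm", "payload": {
  "plan": [
    [[0,0,-3,0,0],[0,0,-6,0,0],[0,0,-9,0,0],[0,0,-12,0,0],[0,0,-15,0,0],[0,0,-18,0,0],[0,0,-21,0,0],[0,0,-23,0,0]]
  ]
}}

```text
time: 17.35
tool_pos: [0.5208, 0.169, 0.2402]
ee_rot: [3.141, -0.001, 3.041]
wrist_force: [-1.7, 0.6, -4.2]
width: 0.0219
```

```bash
python3 trk.py
```

```text
L px [ 0.125 -0.25 ] -> dz mm 0.8 score 0.987
R px [ 0.125 -0.375] -> dz mm 1.1 score 0.998
rightrim px [ 0.    -0.375] -> dz mm 1.1 score 0.974
17.4 [0.52063588 0.16894182 0.2398298 ] [-1.98639404  0.19581998 -4.15187944] [0.12670968 0.68827506 0.05133451] ry [-3.14154236e+00 -1.24825942e-03  3.04088112e+00]
```

A sideways load of about -2 N in x is building, so the hook is rubbing the dowel. I relieve it with a small shift to -x and check.

Request:
{"api": "step_arm", "payload": {
  "plan": [
    [[-1,0,0,0,0],[-1,0,0,0,0],[-2,0,0,0,0],[-2,0,0,0,0],[-2,0,0,0,0],[-2,0,0,0,0]]
  ]
}}

```text
time: 17.9
tool_pos: [0.5194, 0.169, 0.2408]
ee_rot: [3.141, 0.001, 3.041]
wrist_force: [-0.0, -0.2, -4.6]
width: 0.0217
```

```bash
python3 trk.py
python3 - <<'E'
from h import *
S=snap('scene')['frame'][215:290,360:460,::-1];T=snap('top')['frame'][222:282,195:275,::-1]
cv2.imwrite('pics/c8.png',np.hstack([cv2.resize(S,(533,400),interpolation=2),cv2.resize(T,(267,400),interpolation=2)[:, :267]]))
E
```

```text
L px [ 0.125 -0.375] -> dz mm 1.1 score 0.986
R px [ 0.125 -0.375] -> dz mm 1.1 score 0.998
rightrim px [ 0.125 -0.375] -> dz mm 1.1 score 0.978
17.95 [0.51943886 0.16897751 0.2407931 ] [-0.73970446 -0.0294124  -4.72240888] [0.13557523 0.17907258 0.02594074] ry [3.14113884e+00 1.20940076e-03 3.04077533e+00]
```

View pics/c8.png

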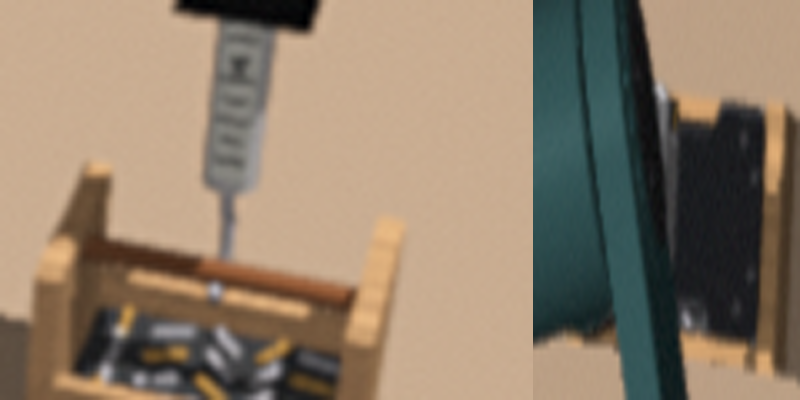

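The side load is relieved. The tote is standing, with the hook on the dowel at crop (215,290). Down again.

Request:
{"api": "step_arm", "payload": {
  "plan": [
    [[0,0,-2,0,0],[0,0,-4,0,0],[-1,0,-7,0,0],[-1,0,-10,0,0],[-1,0,-13,0,0],[-1,0,-15,0,0],[-1,0,-17,0,0],[-1,0,-18,0,0]]
  ]
}}

```text
time: 18.72
tool_pos: [0.518, 0.1688, 0.2224]
ee_rot: [-3.141, -0.0, 3.041]
wrist_force: [-0.9, 1.0, -1.4]
width: 0.0218
```

```bash
python3 trk.py
```

```text
L px [ 0.25  -0.375] -> dz mm 1.1 score 0.990
R px [ 0.125 -0.375] -> dz mm 1.1 score 0.998
rightrim px [ 0.    -0.375] -> dz mm 1.1 score 0.981
18.7667 [0.51791944 0.16880796 0.22229115] [-0.19189498 -0.49104186 -2.12884769] [-0.00243393  0.03906326  0.00106692] ry [-3.14144638e+00 -3.19775815e-04  3.04069413e+00]
```

Request:
{"api": "step_arm", "payload": {
  "plan": [
    [[0,0,-3,0,0],[0,0,-7,0,0],[0,0,-10,0,0],[0,0,-12,0,0],[0,0,-12,0,0]]
  ]
}}

```text
time: 19.18
tool_pos: [0.5177, 0.1688, 0.2096]
ee_rot: [-3.141, -0.001, 3.041]
wrist_force: [-0.3, 1.0, -1.9]
width: 0.0219
```

Request:
{"api": "step_arm", "payload": {
  "plan": [
    [[-2,0,0,0,0],[-5,0,0,0,0],[-8,1,0,0,0],[-11,1,0,0,0],[-14,1,0,0,0]]
  ]
}}

```text
time: 19.6
tool_pos: [0.5037, 0.17, 0.2107]
ee_rot: [3.141, 0.0, 3.041]
wrist_force: [-0.3, 0.3, -2.2]
width: 0.0219
```

```bash
python3 trk.py
```

```text
L px [ 0.5 -0.5] -> dz mm 1.5 score 0.932
R px [ 0.125 -0.375] -> dz mm 1.1 score 0.998
rightrim px [ 0.    -0.375] -> dz mm 1.1 score 0.972
19.65 [0.50321658 0.17004757 0.21080483] [ 0.2676353   1.92807365 -2.221637  ] [ 0.0024825   0.05108619 -0.02358513] ry [ 3.14137163e+00 -1.14828461e-04  3.04112795e+00]
```

It cleared without dragging the tote. I withdraw fully, then rise.

Request:
{"api": "step_arm", "payload": {
  "plan": [
    [[-5,0,0,0,0],[-12,1,0,0,0],[-22,2,0,0,0],[-34,3,0,0,0],[-46,4,0,0,0],[-58,6,0,0,0],[-68,7,0,0,0],[-74,7,0,0,0]]
  ]
}}

```text
time: 20.32
tool_pos: [0.4284, 0.1772, 0.2108]
ee_rot: [3.141, 0.0, 3.042]
wrist_force: [0.6, -0.8, -2.0]
width: 0.0217
```

Request:
{"api": "step_arm", "payload": {
  "plan": [
    [[0,0,10,0,0],[0,0,26,0,0],[0,-2,44,0,0],[0,-8,58,0,0],[0,-20,68,0,0],[0,-40,73,-0.03,0],[0,-65,73,-0.06,0],[0,-92,73,-0.09,0]]
  ]
}}

```text
time: 20.98
tool_pos: [0.4307, 0.0844, 0.2851]
ee_rot: [3.141, 0.003, 2.951]
wrist_force: [1.4, -0.9, -2.7]
width: 0.0217
```

```bash
python3 trk.py;python3 - <<'E'
from ov import *
S=snap('scene');p=robot.get_obs()['tool_pos'];oz=p[2]-.0124
q=proj(S,[[p[0],p[1],oz],[p[0],p[1],oz-.131]]);print(q)
a=crop(S,(int(q[1,0])-40,int(q[1,1])-40),5);x,y=int(q[1,0])-40,int(q[1,1])-40
g=cv2.cvtColor(S['frame'],cv2.COLOR_RGB2HSV)
x,y=q[1].astype(int)
for r in range(y-26,y+8,2):
  print(r,' '.join('%3d/%3d'%(g[r,c,1],g[r,c,2]) for c in range(x-9,x+11)))
E
```

```text
L px [ 0.5   -0.375] -> dz mm 1.1 score 0.906
R px [ 0.125 -0.375] -> dz mm 1.1 score 0.998
rightrim px [ 0.125 -0.375] -> dz mm 1.1 score 0.979
21.0333 [0.43067539 0.07965263 0.2848484 ] [ 0.08061706 -2.66506199 -1.77294315] [-0.17158317 -0.08467263  0.0312408 ] ry [-3.13711648  0.00318718  2.94397543]
[[373.32453467 174.80704523]
 [370.14500661 222.7888498 ]]
196  96/ 64  97/ 66 101/ 68 106/ 65 114/ 67  65/ 75  10/102  13/116  13/119  12/124  14/127  14/126  15/121  11/119   8/130  10/125   4/ 72  92/ 50  98/ 73  96/ 74
198  91/ 67 101/ 68  96/ 69  96/ 69 105/ 68  55/ 79  11/111  15/116  14/108  13/ 99  16/ 98  16/ 97  14/113  11/134  12/155   7/137   7/ 74  92/ 39 112/ 59 103/ 79
200  98/ 86  97/ 87  97/ 87  99/ 88  99/ 88  54/ 94  11/115  13/114  14/113  13/116  12/123  12/127  13/133  10/154   8/154   2/126   5/103   4/120   8/ 99  33/ 94
202  95/ 86  99/ 85 102/ 85 100/ 87  97/ 87  47/ 98  11/118  17/122  14/113  14/108  14/108  12/125  14/148  11/158   7/152  15/118  31/100   6/136   2/161   3/174
204  93/ 82  96/ 85  93/ 82 103/ 84  90/ 85  42/ 92   8/ 99  15/102  14/106  12/
[... 1351 characters left out ...]
/200  71/201  73/198  70/199  70/201  72/198
222  72/199  72/199  72/198  71/200  71/200  70/199  62/192  52/196  50/184  12/188   8/196  36/190  67/195  72/198  70/200  71/198  70/199  70/199  72/199  71/198
224  70/199  72/199  70/199  72/199  72/201  72/192  47/158  11/143   7/145   7/175  26/183  61/192  72/198  73/200  70/199  70/199  70/200  70/199  72/199  71/200
226  72/199  69/199  72/198  71/200  71/200  73/200  71/190  67/161  56/155  62/169  70/189  73/199  71/200  71/198  72/199  72/198  72/199  72/199  72/199  70/199
228  70/199  70/199  72/199  70/199  73/199  72/199  71/201  70/200  73/200  71/200  72/199  69/199  70/199  70/199  70/199  72/199  71/198  71/198  71/198  71/200
```

The hook's image position matches the prediction within 1 px, so the grip didn't slip. Back to the front of the fork.

Request:
{"api": "step_arm", "payload": {
  "plan": [
    [[-1,-28,0,-0.02,0],[-3,-60,0,-0.04,0],[-5,-94,0,-0.07,0],[-6,-128,0,-0.09,0],[-8,-162,0,-0.11,0],[-9,-195,0,-0.11,0],[-11,-222,0,-0.11,0],[-12,-245,0,-0.11,0]]
  ]
}}

```text
time: 21.75
tool_pos: [0.4182, -0.1618, 0.2841]
ee_rot: [3.142, 0.001, 2.84]
wrist_force: [0.9, 0.8, -2.1]
width: 0.0216
```

Request:
{"api": "step_arm", "payload": {
  "plan": [
    [[-1,-16,-8,0,0],[-1,-25,-24,0,0],[-1,-29,-44,0,0],[-1,-29,-62,0,0],[-1,-29,-76,0,0],[-1,-29,-85,0,0],[-1,-29,-88,0,0],[-1,-29,-88,0,0]]
  ]
}}

```text
time: 22.42
tool_pos: [0.4171, -0.1887, 0.1952]
ee_rot: [3.141, -0.001, 2.841]
wrist_force: [0.4, 0.3, -2.0]
width: 0.022
```

Run:
```python
from ov import *
S=snap('scene');o=robot.get_obs();print(o['tool_pos'],o['ee_rot'],o['wrist_force'])
cv2.imwrite('pics/pre.png',S['frame'][:,:,::-1])
# compare hook/flange position with the earlier crop c4 (same pose, 2-3 mm lower)
c4=cv2.resize(cv2.imread('pics/c4.png'),(120,90),interpolation=cv2.INTER_AREA)
A=cv2.cvtColor(c4,cv2.COLOR_BGR2GRAY);B=cv2.cvtColor(S['frame'],cv2.COLOR_RGB2GRAY)
for n,(x,y,w,h) in dict(flange=(46,18,30,14),tube=(53,28,16,30),hook=(57,54,14,18)).items():
    t=cv2.resize(A[y:y+h,x:x+w],None,fx=8,fy=8,interpolation=2);b=cv2.resize(B[171+y-8:171+y+h+8,209+x-8:209+x+w+8],None,fx=8,fy=8,interpolation=2)
    _,v,_,l=cv2.minMaxLoc(cv2.matchTemplate(b,t,cv2.TM_CCOEFF_NORMED));print(n,np.array(l)/8-8,v)
a=np.array([.4152,-.1884,.1927]);print('expected',np.diff(proj(S,[a,o['tool_pos']]),axis=0))
```

```text
[ 0.41748143 -0.18897884  0.19611261] [3.14157145e+00 7.38018997e-04 2.84131990e+00] [-0.18316127 -0.05216737 -1.60879165]
flange [-0.375 -0.5  ] 0.9906174540519714
tube [-0.25  -0.375] 0.98397296667099
hook [-0.375 -0.25 ] 0.9898005127906799
expected [[-0.58881765 -0.82155387]]
```

The held pose is the same as when it left the fork (within 0.5 px). I insert it.

Request:
{"api": "step_arm", "payload": {
  "plan": [
    [[6,-2,0,0,0],[18,-6,0,0,0],[34,-10,0,0,0],[52,-16,0,0,0],[70,-21,0,0,0],[88,-27,0,0,0],[104,-32,0,0,0],[116,-36,0,0,0]]
  ]
}}

```text
time: 23.13
tool_pos: [0.5354, -0.2257, 0.1964]
ee_rot: [-3.141, 0.003, 2.841]
wrist_force: [-0.4, -0.5, -2.1]
width: 0.022
```

Request:
{"api": "step_arm", "payload": {
  "plan": [
    [[5,-1,0,0,0],[8,-2,0,0,0],[8,-2,0,0,0],[8,-2,-3,0,0],[8,-2,-6,0,0],[8,-2,-9,0,0],[8,-2,-11,0,0],[8,-2,-13,0,0]]
  ]
}}

```text
time: 23.8
tool_pos: [0.5406, -0.2269, 0.1822]
ee_rot: [3.141, -0.0, 2.841]
wrist_force: [-0.3, -0.6, -2.5]
width: 0.0219
```

Request:
{"api": "step_arm", "payload": {
  "plan": [
    [[0,0,-1,0,0],[0,0,-2,0,0],[0,0,-3,0,0],[0,0,-4,0,0],[0,0,-4,0,0]]
  ]
}}

```text
time: 24.22
tool_pos: [0.541, -0.2271, 0.1783]
ee_rot: [3.141, -0.0, 2.841]
wrist_force: [-0.3, -0.3, -2.8]
width: 0.0219
```

Request:
{"api": "step_arm", "payload": {
  "plan": [
    [[0,0,-1,0,0],[0,0,-1,0,0],[0,0,-1,0,0],[0,0,-1,0,0]]
  ]
}}

```text
time: 24.55
tool_pos: [0.5411, -0.2271, 0.1775]
ee_rot: [3.141, 0.0, 2.841]
wrist_force: [0.4, 0.5, -1.4]
width: 0.0215
```

Request:
{"api": "step_arm", "payload": {
  "plan": [
    [[0,0,0,0,0],[0,0,0,0,0],[0,0,0,0,0]]
  ]
}}

```text
time: 24.8
tool_pos: [0.5411, -0.2271, 0.1775]
ee_rot: [3.142, 0.0, 2.841]
wrist_force: [-0.7, 0.5, -1.6]
width: 0.0218
```

Request:
{"api": "step_arm", "payload": {
  "plan": [
    [[0,0,-0.5,0,0],[0,0,-1,0,0],[0,0,-1,0,0],[0,0,-1,0,0]]
  ]
}}

```text
time: 25.13
tool_pos: [0.5411, -0.2271, 0.1774]
ee_rot: [-3.141, 0.001, 2.841]
wrist_force: [-1.4, 0.8, 2.4]
width: 0.0214
```

Request:
{"api": "step_arm", "payload": {
  "plan": [
    [[0,0,0,0,0],[0,0,0,0,0]]
  ]
}}

```text
time: 25.3
tool_pos: [0.5412, -0.2271, 0.1774]
ee_rot: [-3.141, 0.001, 2.841]
wrist_force: [-1.1, 1.4, 3.7]
width: 0.022
```

The force changed sign, so the flange is seated. I open evenly and withdraw upward.

Request:
{"api": "step_arm", "payload": {
  "plan": [
    [[0,0,0,0,26],[0,0,0,0,35],[0,0,0,0,50],[0,0,0,0,70],[0,0,0,0,85],[0,0,0,0,85],[0,0,0,0,85],[0,0,0,0,85]]
  ]
}}

```text
time: 25.97
tool_pos: [0.5411, -0.2271, 0.1764]
ee_rot: [3.142, -0.0, 2.841]
wrist_force: [-0.3, 0.2, -0.5]
width: 0.0674
```

Request:
{"api": "step_arm", "payload": {
  "plan": [
    [[0,0,5,0,85],[0,0,20,0,85],[0,0,40,0,85],[0,0,65,0,85],[0,0,95,0,85],[0,0,125,0,85],[-20,10,140,0,85],[-45,30,140,0,85]]
  ]
}}

```text
time: 26.63
tool_pos: [0.4975, -0.1988, 0.3206]
ee_rot: [-3.14, 0.007, 2.839]
wrist_force: [-1.1, 0.2, 0.4]
width: 0.0799
```

Request:
{"api": "step_arm", "payload": {
  "plan": [
    [[-20,30,0,0,85],[-45,60,0,0,85],[-70,90,0,0,85],[-95,110,0,0,85],[-110,120,0,0,85],[-115,125,0,0,85],[-115,125,0,0,85],[-115,125,0,0,85]]
  ]
}}

```text
time: 27.3
tool_pos: [0.3816, -0.0724, 0.3168]
ee_rot: [-3.141, 0.001, 2.841]
wrist_force: [0.5, 0.6, -0.5]
width: 0.0799
```

```bash
python3 trk.py
python3 - <<'E'
from ov import *
T=snap('top');S=snap('scene');ps=[.541,-.2279,-.2995]
A=cv2.imread('pics/scene0.png')[:,:,::-1]
d=np.abs(A.astype(int)-S['frame']).max(2)
for n,(x,y,w,h) in dict(handle=(222,198,45,30),tote=(360,245,80,65),tin=(295,318,40,52),brush=(322,240,28,50),bowl=(150,283,42,32),blue=(260,203,26,38),yellow=(162,228,36,50),offcut=(448,340,56,32)).items(): print(n,d[y:y+h,x:x+w].mean().round(1),d[y:y+h,x:x+w].max())
c=lambda f,x,y,w,h:cv2.resize(f[y:y+h,x:x+w,::-1],(400,300),interpolation=cv2.INTER_CUBIC)
g=lambda im:(255*(im/255.)**.5).astype(np.uint8)
cv2.imwrite('pics/c9.png',np.vstack([np.hstack([g(c(T['frame'],370,195,80,60)),c(T['frame'],190,215,100,75)]),np.hstack([g(c(S['frame'],200,192,80,60)),g(c(A,200,192,80,60))])]))
E
```

```text
L px [ 0.5   -0.375] -> dz mm 1.1 score 0.907
R px [ 0.125 -0.375] -> dz mm 1.1 score 0.998
rightrim px [ 0.125 -0.375] -> dz mm 1.1 score 0.978
27.35 [ 0.38175658 -0.07263529  0.31643533] [ 0.3345581  -0.30786169  0.62655509] [-0.03382496  0.04077853 -0.0013268 ] ry [-3.14149424e+00  2.55589852e-04  2.84033199e+00]
handle 23.6 117
tote 5.3 63
tin 2.2 6
brush 2.3 6
bowl 2.2 5
blue 56.2 116
yellow 2.3 6
offcut 2.2 6
```

View pics/c9.png

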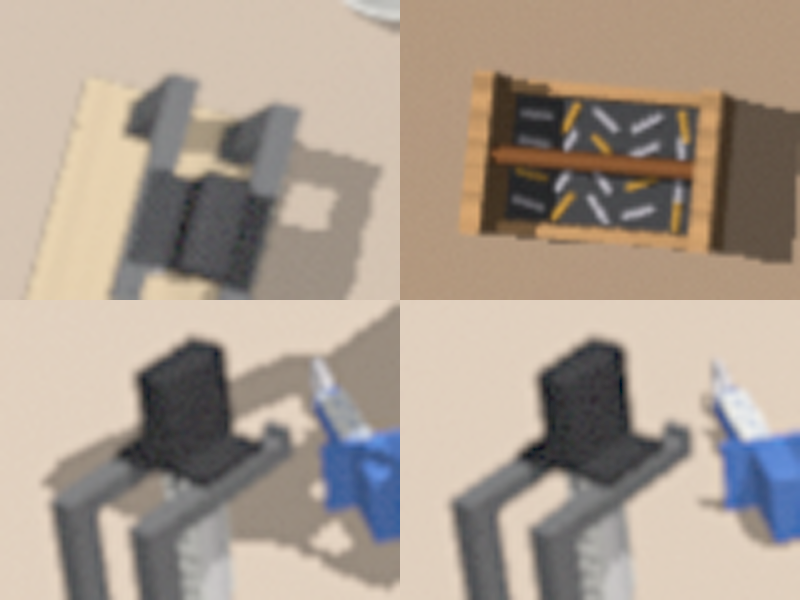

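The scale hangs in the fork as before: the handle at crop (185,395) matches the "before" view beside it at (585,395). The tote stands on its spot. The blue scale's pixel change is only the arm's shadow. Handing in.

```bash
python3 -c "
from bench import robot
print(robot.close_job())"
```

```text
the job is handed in; nothing more can be done
None
```

I weighed the tote, set it back down, hung the black scale back in its fork and handed the job in at about 27 s of the 67 s.

- **Weighing:** The tote hung level, with its two ends within 1 mm of each other and about 10–12 mm clear of the table. I held it still there for about 3.5 s. The net load was about 5.6 N, so the tote weighs roughly 570 g; I did not read the value off the pointer.
- **Lowering:** It went down softly, but the hook then pushed sideways on the dowel with about 2 N. I relieved that with a small shift, and unhooking was free of drag.
- **Final checks:**
  - The scale sits in the fork as it did before.
  - The tin, brush, bowl, offcut and yellow scale show no change in the images.
  - The area around the blue scale changed only because the arm's shadow fell on it.
- **Imperfect:** The tote ended about 1–1.5 mm towards the robot from where it stood. I infer this from a leftover 0.4-pixel offset, which the tracking script printed as 1.1 mm of height.

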